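# Tip the count flags on the bushing stand

### The job

The five bushings on the curved stand have been counted: run your fingertips lightly along the curved row of upright steel flags, starting at the end away from the round-headed flag, so that the five rectangular flags tip over one after another and lie flat. Stop short of the round-headed flag at the far end and leave it standing, for its station is empty. Do not shove or lift the stand, which is loose, and leave the bushings, the rings and the wrench around it where they are.

Things in the scene. Friction and masses are not known exactly. Their poses are not given: they have to be found in the camera images.
- stand: loose counting stand of about 2 kg on the table. Plywood board 12 mm thick (from the origin 45 mm to +x, 165 mm to -x, 165 mm each way in y) with a dark steel rail 34 mm wide, top 30 mm above the table, bent in an arc of 200 mm radius about x = -200 mm, y = 0 (bulging to +x), with six tip-over flags in a row. Origin: on the table under the middle of the arc; z up.
- flag1 (a joint): flag 1 of the row (rectangular steel plate 26 mm wide across the rail, 3 mm thick, 36 mm high). Hinged at its foot: 0 = standing, leaning back 10 degrees on its stop, to the flag 1 end; 0.17 = vertical; 1.74 = lying flat on the rail, tipped along the row towards the flag 6 end. 30 g; swings lightly, and once 15 degrees past vertical falls flat by itself.
- flag1_hinge (a point): the middle of flag 1's hinge line, on the centre line of the rail, 4 mm above the rail's top (34 mm above the table); it stays put as the flag tips. Neighbouring hinges are 46 mm apart along the arc (flags 5 and 6: 60 mm). The row goes flag 1 to flag 6 towards the stand's +y.
- flag2 (a joint): flag 2 of the row (rectangular steel plate 26 mm wide across the rail, 3 mm thick, 36 mm high). Hinged at its foot: 0 = standing, leaning back 10 degrees on its stop, to the flag 1 end; 0.17 = vertical; 1.74 = lying flat on the rail, tipped along the row towards the flag 6 end. 30 g; swings lightly, and once 15 degrees past vertical falls flat by itself.
- flag2_hinge (a point): the middle of flag 2's hinge line, on the centre line of the rail, 4 mm above the rail's top (34 mm above the table); it stays put as the flag tips. Neighbouring hinges are 46 mm apart along the arc (flags 5 and 6: 60 mm). The row goes flag 1 to flag 6 towards the stand's +y.
- flag3 (a joint): flag 3 of the row (rectangular steel plate 26 mm wide across the rail, 3 mm thick, 36 mm high). Hinged at its foot: 0 = standing, leaning back 10 degrees on its stop, to the flag 1 end; 0.17 = vertical; 1.74 = lying flat on the rail, tipped along the row towards the flag 6 end. 30 g; swings lightly, and once 15 degrees past vertical falls flat by itself.
- flag3_hinge (a point): the middle of flag 3's hinge line, on the centre line of the rail, 4 mm above the rail's top (34 mm above the table); it stays put as the flag tips. Neighbouring hinges are 46 mm apart along the arc (flags 5 and 6: 60 mm). The row goes flag 1 to flag 6 towards the stand's +y.
- flag4 (a joint): flag 4 of the row (rectangular steel plate 26 mm wide across the rail, 3 mm thick, 36 mm high). Hinged at its foot: 0 = standing, leaning back 10 degrees on its stop, to the flag 1 end; 0.17 = vertical; 1.74 = lying flat on the rail, tipped along the row towards the flag 6 end. 30 g; swings lightly, and once 15 degrees past vertical falls flat by itself.
- flag4_hinge (a point): the middle of flag 4's hinge line, on the centre line of the rail, 4 mm above the rail's top (34 mm above the table); it stays put as the flag tips. Neighbouring hinges are 46 mm apart along the arc (flags 5 and 6: 60 mm). The row goes flag 1 to flag 6 towards the stand's +y.
- flag5 (a joint): flag 5 of the row (rectangular steel plate 26 mm wide across the rail, 3 mm thick, 36 mm high). Hinged at its foot: 0 = standing, leaning back 10 degrees on its stop, to the flag 1 end; 0.17 = vertical; 1.74 = lying flat on the rail, tipped along the row towards the flag 6 end. 30 g; swings lightly, and once 15 degrees past vertical falls flat by itself.
- flag5_hinge (a point): the middle of flag 5's hinge line, on the centre line of the rail, 4 mm above the rail's top (34 mm above the table); it stays put as the flag tips. Neighbouring hinges are 46 mm apart along the arc (flags 5 and 6: 60 mm). The row goes flag 1 to flag 6 towards the stand's +y.
- flag6 (a joint): flag 6 of the row (the round-headed one, last of the row: stem with a 28 mm disc, 3 mm thick, 36 mm high). Hinged at its foot: 0 = standing, leaning back 10 degrees on its stop, to the flag 1 end; 0.17 = vertical; 1.74 = lying flat on the rail, tipped along the row towards the flag 6 end. 30 g; swings lightly, and once 15 degrees past vertical falls flat by itself.
- flag6_hinge (a point): the middle of flag 6's hinge line, on the centre line of the rail, 4 mm above the rail's top (34 mm above the table); it stays put as the flag tips. Neighbouring hinges are 46 mm apart along the arc (flags 5 and 6: 60 mm). The row goes flag 1 to flag 6 towards the stand's +y.
- bush1_mid (a point): loose bronze bushing (tube) standing on the board beside flag 1, inside the curve, about 65 mm from the rail's centre line: 24 mm outer diameter, 30 mm high. This point is its centre, half-way up.
- bush2_mid (a point): loose bronze bushing (tube) standing on the board beside flag 2, inside the curve, about 65 mm from the rail's centre line: 24 mm outer diameter, 34 mm high. This point is its centre, half-way up.
- bush3_mid (a point): loose bronze bushing (tube) standing on the board beside flag 3, inside the curve, about 65 mm from the rail's centre line: 24 mm outer diameter, 26 mm high. This point is its centre, half-way up.
- bush4_mid (a point): loose bronze bushing (tube) standing on the board beside flag 4, inside the curve, about 65 mm from the rail's centre line: 24 mm outer diameter, 36 mm high. This point is its centre, half-way up.
- bush5_mid (a point): loose bronze bushing (tube) standing on the board beside flag 5, inside the curve, about 65 mm from the rail's centre line: 24 mm outer diameter, 28 mm high. This point is its centre, half-way up.
- big_a_mid (a point): loose bronze ring, 60 mm outer diameter, 45 mm high, standing on the table outside the curve. This point is its centre, half-way up.
- big_b_mid (a point): loose steel ring, 56 mm outer diameter, 38 mm high, standing on the table outside the curve. This point is its centre, half-way up.
- wrench_grip (a point): loose steel wrench lying flat on the table beside the stand's +y end, roughly along the stand's x. This point lies in its handle.

How it is judged:
On the way, in this order (a step that is already met when the one before it is completed fails the run):
1. flag 1 is tipped over flat (value of joint flag1 above 1.5 rad), for 0.02 s.
2. flag 2 is tipped over flat, after flag 1 (value of joint flag2 above 1.5 rad), for 0.02 s.
3. flag 3 is tipped over flat, after flag 2 (value of joint flag3 above 1.5 rad), for 0.02 s.
4. flag 4 is tipped over flat, after flag 3 (value of joint flag4 above 1.5 rad), for 0.02 s.
5. flag 5 is tipped over flat, after flag 4 (value of joint flag5 above 1.5 rad), for 0.02 s.
At the end, for the whole second after the job is handed in: flags 1 to 5 lie flat (joint above 1.5 rad), the round-headed flag 6 still leans back (below 0.17 rad), the stand is at rest within 12 mm of where it stood, and every bushing, ring and the wrench is within 15 mm of where it stood (value of joint each of flag1, flag2, flag3, flag4, flag5 above 1.5 rad and value of joint flag6 below 0.17 rad and distance of stand from where it was at the start of the episode below 0.012 m and linear speed of stand below 0.01 m/s and distance of each of bush1_mid, bush2_mid, bush3_mid, bush4_mid, bush5_mid, big_a_mid, big_b_mid, wrench_grip from where it was at the start of the episode below 0.015 m); the robot touches nothing.
It fails at once if the round-headed flag is tipped past vertical (value of joint flag6 above 0.25 rad).
It fails at once if the stand is lifted or tipped up (height (world z) of stand above 0.008 m or angle between stand's own z axis and vertical above 0.06 rad).
It fails at once if the stand is shoved more than 20 mm (distance of stand from where it was at the start of the episode above 0.02 m).
It fails at once if the stand or a flag is pressed harder than 20 N (contact force between the fingers and stand above 20 N).
It fails at once if a bushing, a ring or the wrench is shifted or lifted by more than 18 mm, or a bushing or ring is knocked over (distance of any of bush1_mid, bush2_mid, bush3_mid, bush4_mid, bush5_mid, big_a_mid, big_b_mid, wrench_grip from where it was at the start of the episode above 0.018 m or angle between any of bush1_mid, bush2_mid, bush3_mid, bush4_mid, bush5_mid, big_a_mid, big_b_mid's own z axis and vertical above 0.5 rad).
It also fails if it takes over 42 s, if anything falls off the work surface, if the arm or the gripper's body presses on something with over 40 N, if the wrist force passes 120 N, or if a joint passes its speed limit or range.

### The arm

A 7-joint arm with a two-finger parallel gripper is mounted at the origin on the work surface. World frame = base frame: x ahead of the robot, y to its left, z up, the work surface at z = 0. Lengths are in m, angles in rad, forces in N, time in s.
With the tool pointing down it reaches from about 0.425 to 0.875 m from the base axis. Payload 9.9 kg.
Tool frame: the origin (TCP) lies on the centre line of the jaws, within the pads' length; the fingertips stand 11 mm ahead of it and the grasp point (between the pads) lies 8 mm behind it; z points along the fingers, y is the direction in which the jaws open and shut (so a half turn about z gives the same grasp; the last joint's range is limited). The gripper opens to 85 mm and grips with 20 to 120 N. Pads are 22 mm wide; open, the fingers measure 114 mm over their backs; the gripper's body (76 mm by 85 mm) begins 54 mm behind the grasp point. The pads swing forward as they close: fully open they stand 13 mm farther back than shut.
Start: joints at [1.18, 0.576, 0.025, 1.437, -0.015, 1.129, -0.057], TCP at [0.204, -0.643, 0.242] pointing down, gripper open.
Joint ranges: [-2.76, 2.76], [-0.34, 2.15], [-1.52, 1.57], [0.19, 2.46], [-1.09, 4.23], [0.17, 1.99], [-2.82, 2.82]. Speed limits (rad/s): [2.22, 2.22, 3.01, 3.01, 3.14, 3.14, 3.14].

### API

Orientations are given as a unit quaternion [w, x, y, z].
In Python, from rig import r gives the robot as it stands. The module is installed in compiled form; this text tells all that it offers.
- The arm moves only by the tool arm_command, never from a script. Its argument "moves" is a list of rows, each an object with "travel": the shift along the world's x, y, z in m, a list of three; "spin": the turn about the world's z in degrees; "jaw": the opening in per cent of the stroke, from 0 (shut) to 100 (fully open). In form: [{"travel": [dx, dy, dz], "spin": spin, "jaw": jaw}, ...]. A call has 1 to 12 rows; each row is the pose to reach, as a shift and turn from the pose commanded when the call began; what a row does not reach only later rows make up. A row lasts 1/10 s, in which the tool goes at most 50 mm and 8.59 degrees, less where a joint would pass 70% of its speed; a pose out of reach is approached as far as the arm can. A call with a gripper value outside its range is refused whole. The fingers move at their own pace and stop on an object; "newtons" is the grip in N (left out, the last holds). Time passes only in rows, so rows that repeat a pose let the fingers close. It gives the time, the measured TCP pose, the force and the opening at its end, in the units of the state.
- r.state(): the state, without advancing time (a new reading comes with each control period).
- r.camera(name): name is "scene" or "top"; returns a dict with "img" (400x640x3 uint8, red, green, blue), "depth" (400x640 float32, m along the optical axis (not along the pixel's ray), 0 where there is no reading), "fovy" (degrees; the focal length in pixels is half the picture's height over the tangent of half this angle, whatever the lens; pixels are square), "cx", "cy" (the principal point, pixels), "R" (3x3) and "t" (3): a world point X has camera coordinates R X + t. Camera axes: x right, y down, z forward; pixel columns grow to the right and rows downward; lengths in m; the calibration is good to about 2 mm. A picture is of the moment at which its call begins.
- r.close_job(): hands the job in, once; it reports no verdict.
Trained networks look in a picture, given as the dict that the camera call returned (one of the last four; its "shot" number tells which), for a name from the list of things; names that differ only in an ending like _2 or _b are one class to them, and where a whole thing is asked for, a point or a joint stands for the part that bears it (a point fixed in the world has none). Each returns a list of dicts, best first, with "confidence" (0 to 1); they miss things now and then, are a little off and sometimes report something else, mostly with a low value. They report only what shows in the picture. A call takes as long as a camera call.
- r.trace(picture, thing): "mask" (400x640 bool, what is visible of it) and "pixel" ([row, column] in pixels, amid what is visible of it).
The state is a dict: "time_s": time; "qpos": joint angles; "qvel": joint speeds; "joint_efforts": joint torques, N m; "ee_pos": TCP position; "eef_rot": TCP orientation; "contact_force": force on the tool from outside, world axes, zero at the start; "torque": the same for the moment, N m; "gripper_width": finger opening in m.
Only numpy, scipy, OpenCV 4.12 (cv2) and the standard library are available. Lean on these libraries where they do the work, as an engineer would, in place of code of your own. Each camera call takes 0.05 s, during which the arm holds its last target.

## Working session

There is one attempt and no reset: what is moved stays moved. The work goes in short steps, Python scripts to look and compute and a tool call to move; the robot and the scene stay as the last step left them, time stands still between calls to the robot, and variables do not carry over. Pictures are saved under pics/ and viewed, and the job is handed in when it is done.

Besides the shell and the picture viewer there is one more tool, called after "Emit:" as name([rows], argument=value, ...), one row to a line, values as JSON. arm_command: Moves the arm, as the interface text tells. Its arguments: {"type":"object","properties":{"moves":{"type":"array","items":{"type":"object","properties":{"travel":{"type":"array","items":{"type":"number"}},"spin":{"type":"number"},"jaw":{"type":"number"}}}},"newtons":{"type":"number"}},"required":["moves"]}

```bash
mkdir -p pics; cat > h.py <<'E'
import numpy as np,cv2
from rig import r
def K(c):
    f=200/np.tan(np.radians(c['fovy'])/2); return f,c['cx'],c['cy']
def cloud(c):
    f,cx,cy=K(c); d=c['depth']; v,u=np.mgrid[:400,:640]
    P=np.stack([(u-cx)*d/f,(v-cy)*d/f,d],-1)
    return (P-c['t'])@c['R']
def proj(c,X):
    f,cx,cy=K(c); p=np.asarray(X)@c['R'].T+c['t']; return np.stack([p[...,0]/p[...,2]*f+cx,p[...,1]/p[...,2]*f+cy],-1)
def save(n,img): cv2.imwrite('pics/'+n+'.png',cv2.cvtColor(img,cv2.COLOR_RGB2BGR))
E
python3 - <<'E'
from h import *
s=r.state(); print(s)
for n in('scene','top'):
    c=r.camera(n); save(n+'0',c['img']); np.savez(n+'0.npz',**{k:c[k] for k in('img','depth','fovy','cx','cy','R','t')})
    print(n,c['fovy'],c['cx'],c['cy'],c['R'],c['t'])
    W=cloud(c)
    for t in ['flag1','flag6','bush1_mid','big_a_mid','big_b_mid','wrench_grip','stand']:
        for o in r.trace(c,t)[:6]:
            m=o['mask']&(c['depth']>0)
            print(t,round(o['confidence'],2),np.round(o['pixel']),m.sum(),np.round(np.median(W[m],0),3) if m.any() else None)
E
```

```text
{'time_s': 0.0, 'qpos': array([ 1.18020278,  0.5765101 ,  0.02485062,  1.4379269 , -0.01499045,
        1.12901639, -0.05647389]), 'qvel': array([-4.92833414e-04, -6.59912641e-04, -1.15266622e-03,  1.39363240e-04,
       -2.70498518e-04,  3.78069342e-04,  9.24974300e-05]), 'joint_efforts': array([-1.23612215e-03, -7.65749717e+01,  2.25018762e+00, -2.85958940e+01,
        1.53482828e-02,  1.29665720e-02,  7.64100650e-05]), 'ee_pos': array([ 0.20371526, -0.64305338,  0.24145093]), 'eef_rot': array([-8.19137106e-04,  9.88252945e-01,  1.52824782e-01, -1.76929583e-04]), 'contact_force': array([-1.08314659, -0.01322224,  0.04386505]), 'torque': array([ 0.02580167, -0.03252341,  0.01835745]), 'gripper_width': 0.085233623422101}
scene 45.82494369719383 318.1310034649812 196.04486452404691 [[-0.37404592  0.92718935  0.02023769]
 [ 0.63510095  0.2719918  -0.72295729]
 [-0.67582278 -0.25756625 -0.69059626]] [ 0.12410805 -0.32754754  1.27399305]
flag1 0.81 [187. 233.] 208 [ 0.576 -0.072  0.051]
flag1 0.59 [197. 252.] 210 [ 0.587 -0.027  0.05 ]
flag1 0.5 [207. 325.] 19 [0.572 0.109 0.055]
flag1 0
[... 885 characters left out ...]
85 0.018 0.051]
flag1 0.57 [184. 320.] 76 [0.58  0.063 0.057]
flag1 0.51 [185. 396.] 86 [ 0.575 -0.073  0.056]
flag1 0.39 [215. 276.] 68 [0.523 0.149 0.056]
flag6 0.62 [182. 371.] 80 [ 0.588 -0.027  0.056]
flag6 0.6 [182. 346.] 84 [0.585 0.018 0.051]
flag6 0.57 [184. 320.] 76 [0.58  0.063 0.057]
flag6 0.51 [185. 396.] 86 [ 0.575 -0.073  0.056]
flag6 0.39 [215. 276.] 68 [0.523 0.149 0.056]
bush1_mid 0.48 [216. 381.] 135 [ 0.516 -0.046  0.035]
big_a_mid 0.96 [138. 282.] 607 [0.661 0.127 0.031]
big_b_mid 0.66 [130. 344.] 516 [0.685 0.016 0.03 ]
wrench_grip 0.71 [254. 230.] 926 [0.464 0.23  0.006]
wrench_grip 0.4 [180. 345.] 91 [0.589 0.018 0.055]
stand 0.83 [216. 336.] 18975 [0.523 0.037 0.011]
```

```bash
python3 - <<'E'
from h import *
for n,(a,b,c,d) in {'scene':(120,320,190,450),'top':(90,290,200,460)}.items():
    im=np.load(n+'0.npz')['img'][a:b,c:d]; save(n+'0z',cv2.resize(im,None,fx=3,fy=3,interpolation=cv2.INTER_CUBIC))
E
```

```text
(no output)
```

View pics/scene0z.png

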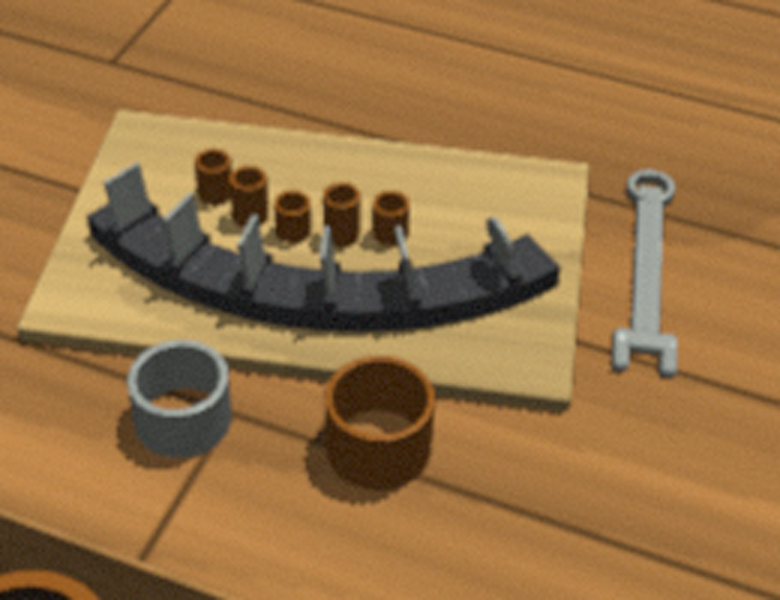

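View pics/top0z.png

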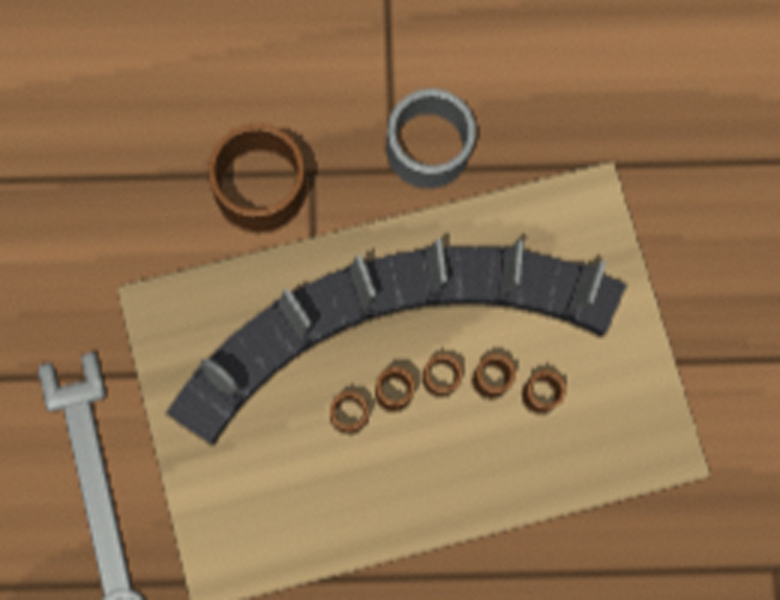

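View pics/scene0.png

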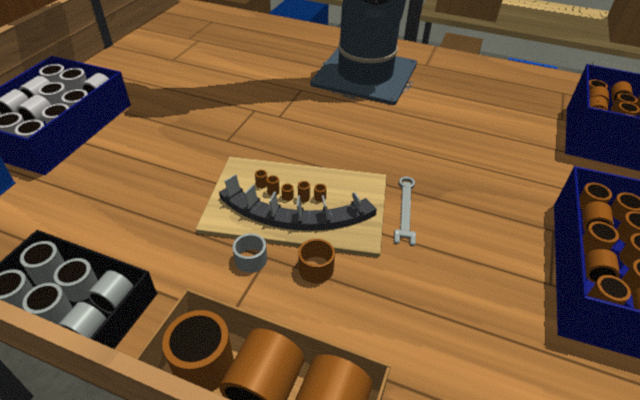

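```bash
cat >> h.py <<'E'
def back(c,uv,z):
    f,cx,cy=K(c); uv=np.atleast_2d(uv).astype(float)
    d=np.c_[(uv[:,0]-cx)/f,(uv[:,1]-cy)/f,np.ones(len(uv))]@c['R']; o=-c['R'].T@c['t']
    return o+d*((z-o[2])/d[:,2])[:,None]
def S2W(p,X):
    x,y,a=p; X=np.asarray(X,float); R=np.array([[np.cos(a),-np.sin(a)],[np.sin(a),np.cos(a)]])
    o=X.copy(); o[...,:2]=X[...,:2]@R.T+[x,y]; return o
A=(np.array([0,46,92,138,184,244])-122)/200.
E
python3 - <<'E'
from h import *
from scipy.optimize import least_squares
for n in('top','scene'):
    c=dict(np.load(n+'0.npz')); img=c['img'].astype(int)
    W=cloud(c)
    z=W[...,2]
    m=(z>0.006)&(z<0.07)&(W[...,0]>.35)&(W[...,0]<.65)&(W[...,1]>-.17)&(W[...,1]<.25)
    # dark rail
    g=img.sum(-1)
    rail=(img.max(-1)<100)&(np.ptp(img,axis=-1)<22)&m&(abs(z-.030)<.004)
    P=W[rail][:,:2]; print(n,rail.sum(),'z rail',np.median(z[rail]))
    b=m&(abs(z-.012)<.004); print('z board',np.median(z[b]),b.sum())
    B=W[b][:,:2]; rect=cv2.minAreaRect(B.astype(np.float32)); print(rect)
    # circle fit on mean radius
    f=least_squares(lambda q:np.hypot(P[:,0]-q[0],P[:,1]-q[1])-.2,[.38,.03],loss='soft_l1',f_scale=.01); print('centre',f.x,'std',np.std(f.fun))
    a=np.degrees(np.arctan2(P[:,1]-f.x[1],P[:,0]-f.x[0])); print('ang',np.percentile(a,[0.5,2,98,99.5]))
E
```

```text
top 2313 z rail 0.028884112334513448
z board 0.010795520170516297 15027
((0.5334957242012024, 0.06504517793655396), (0.24083180725574493, 0.38863885402679443), 13.809103965759277)
centre [0.38987682 0.002173  ] std 0.01003523227066931
ang [-28.38909888 -27.35198117  55.76341535  56.81241211]
scene 1947 z rail 0.02925792914230865
z board 0.01136531613292039 8818
((0.5387979745864868, 0.06657171249389648), (0.2547406554222107, 0.3866671323776245), 13.461128234863281)
centre [0.39463462 0.00065429] std 0.010193695744894465
ang [-28.11794067 -24.95454631  57.30071248  58.53018151]
```

```bash
python3 - <<'E'
from h import *
from scipy.optimize import least_squares
for n in('top','scene'):
    c=dict(np.load(n+'0.npz')); img=c['img'].astype(int)
    hsv=cv2.cvtColor(c['img'],cv2.COLOR_RGB2HSV)
    W=cloud(c); z=W[...,2]
    m=(W[...,0]>.33)&(W[...,0]<.68)&(W[...,1]>-.19)&(W[...,1]<.27)
    h,s,v=[hsv[...,i].astype(int) for i in range(3)]
    b=m&(img[...,0]>140)&(img[...,1]>.78*img[...,0])
    bb=cv2.morphologyEx(b.astype(np.uint8),cv2.MORPH_OPEN,np.ones((3,3)))
    nl,lab,st,_=cv2.connectedComponentsWithStats(bb); k=1+np.argmax(st[1:,4]); 
    cn=max(cv2.findContours((lab==k).astype(np.uint8),cv2.RETR_EXTERNAL,cv2.CHAIN_APPROX_NONE)[0],key=len)[:,0]
    P=back(c,cn,.012)[:,:2]; hull=cv2.convexHull(P.astype(np.float32))
    print(n,cv2.minAreaRect(hull),st[k])
    rc=cv2.minAreaRect(hull); 
    # robust edge fit: signed distance to fixed-size rectangle
    def res(p):
        ca,sa=np.cos(p[2]),np.sin(p[2]); d=P-p[:2]; x=ca*d[:,0]+sa*d[:,1]; y=-sa*d[:,0]+ca*d[:,1]
        dx=abs(x+.06)-.105; dy=abs(y)-.165
        return np.maximum(dx,dy)
    f=least_squares(res,[.583,.05,.24],loss='soft_l1',f_scale=.002); print('pose',f.x,'deg',np.degrees(f.x[2]),'med',np.median(abs(f.fun)))
    p=f.x; o=c['img'].copy(); o=cv2.resize(o,None,fx=3,fy=3)
    def dr(X,col):
        uv=(proj(c,S2W(p,X))+.5)*3; cv2.polylines(o,[uv.astype(int)],True,col,1)
    dr(np.array([[.045,.165,.012],[-.165,.165,.012],[-.165,-.165,.012],[.045,-.165,.012]]),(255,0,0))
    th=np.linspace(-.75,.75,60)
    for rr in(.183,.217):
        X=np.c_[-.2+rr*np.cos(th),rr*np.sin(th),.03+0*th]; uv=((proj(c,S2W(p,X))+.5)*3).astype(int); cv2.polylines(o,[uv],False,(0,255,0),1)
    for i,a in enumerate(A):
        t=.036*np.array([-np.sin(.175),np.cos(.175)])
        X=[[-.2+rr*np.cos(a)-s*t[0]*np.sin(a),rr*np.sin(a)+s*t[0]*np.cos(a),.034+s*t[1]] for rr,s in((.187,0),(.213,0),(.213,1),(.187,1))]
        dr(np.array(X),(255,0,255))
    (r0,r1,c0,c1)=(120,320,190,450) if n=='scene' else (90,290,200,460)
    save(n+'_fit',o[r0*3:r1*3,c0*3:c1*3])
E
```

```text
top ((0.5274094343185425, 0.03391300141811371), (0.21038571000099182, 0.3284607529640198), 13.083285331726074) [  240   145   196   149 14813]
pose [0.58517671 0.0473571  0.23020459] deg 13.189751201592202 med 0.0017187917650313272
scene ((0.5268567204475403, 0.03406870365142822), (0.2123965322971344, 0.3295985758304596), 13.297781944274902) [ 196  157  190   96 7622]
pose [0.58383565 0.04748706 0.23276501] deg 13.336452430925338 med 0.001583835455810298
```

View pics/scene_fit.png

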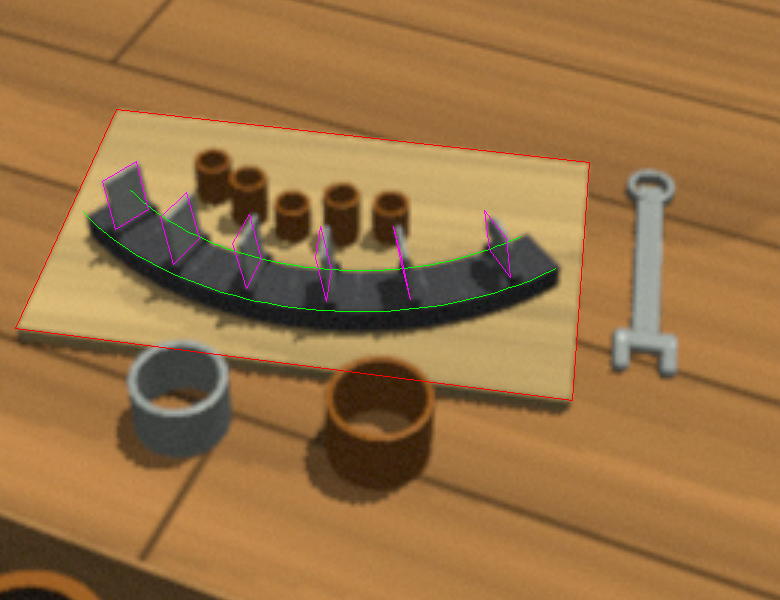

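View pics/top_fit.png

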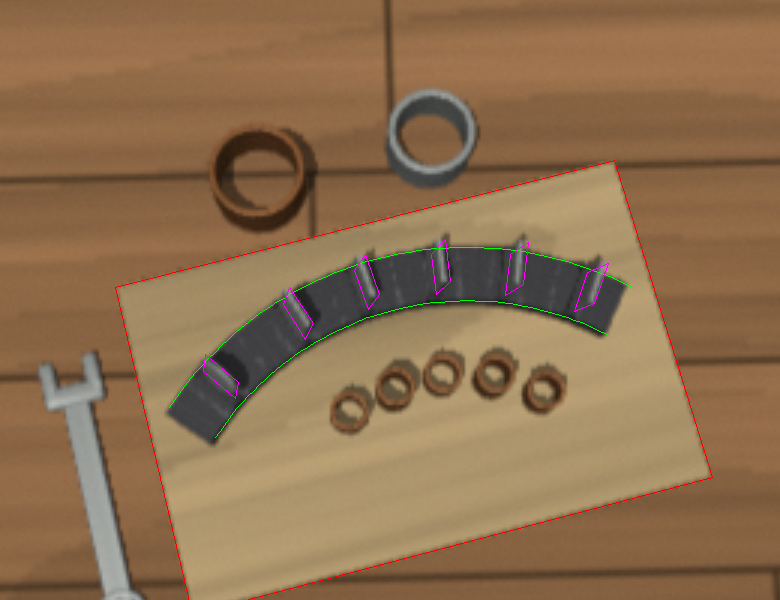

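```bash
python3 - <<'E'
from h import *
p=(.5845,.0474,.2315)
s=np.r_[-40,0,46,92,138,184,196,244]
for q in s:
    a=(q-122)/200; w=S2W(p,np.array([-.2+.2*np.cos(a),.2*np.sin(a),0]))
    print(q,np.round(w[:2],4),'tan deg',round(np.degrees(a+p[2])+90,1))
E
```

```text
-40 [ 0.5573 -0.1078] tan deg 56.9
0 [ 0.5757 -0.0724] tan deg 68.3
46 [ 0.5876 -0.0281] tan deg 81.5
92 [0.5892 0.0178] tan deg 94.7
138 [0.5802 0.0628] tan deg 107.8
184 [0.5612 0.1046] tan deg 121.0
196 [0.5547 0.1147] tan deg 124.5
244 [0.5231 0.1506] tan deg 138.2
```

Emit:
arm_command([
  {"travel": [0, 0, 0], "spin": 0, "jaw": 0},
  {"travel": [0, 0, 0], "spin": 0, "jaw": 0},
  {"travel": [0, 0, 0], "spin": 0, "jaw": 0},
], newtons=20)

```text
time_s: 1.1
ee_pos: [0.2038, -0.6435, 0.2423]
eef_rot: [-0.0, 0.988, 0.153, -0.0]
contact_force: [-0.2, 0.2, -0.1]
gripper_width: 0.0439
```

Emit:
arm_command([
  {"travel": [0.02, 0.03, 0], "spin": 0, "jaw": 0},
  {"travel": [0.045, 0.068, 0], "spin": -5, "jaw": 0},
  {"travel": [0.07, 0.106, 0], "spin": -10, "jaw": 0},
  {"travel": [0.095, 0.144, 0], "spin": -15, "jaw": 0},
  {"travel": [0.12, 0.182, 0], "spin": -20, "jaw": 0},
  {"travel": [0.145, 0.22, 0], "spin": -25, "jaw": 0},
  {"travel": [0.17, 0.258, 0], "spin": -30, "jaw": 0},
  {"travel": [0.195, 0.296, 0], "spin": -35, "jaw": 0},
  {"travel": [0.22, 0.334, 0], "spin": -40, "jaw": 0},
  {"travel": [0.24, 0.364, 0], "spin": -40, "jaw": 0},
  {"travel": [0.255, 0.387, 0], "spin": -40, "jaw": 0},
  {"travel": [0.26, 0.395, 0], "spin": -40, "jaw": 0},
])

```text
time_s: 2.3
ee_pos: [0.4658, -0.2454, 0.2424]
eef_rot: [-0.001, 0.981, -0.192, 0.0]
contact_force: [-0.0, -0.3, -0.6]
gripper_width: -0.0005
```

Emit:
arm_command([
  {"travel": [0.02, 0.03, 0], "spin": 0, "jaw": 0},
  {"travel": [0.042, 0.063, 0], "spin": 0, "jaw": 0},
  {"travel": [0.064, 0.096, 0], "spin": -5, "jaw": 0},
  {"travel": [0.082, 0.123, -0.02], "spin": -10, "jaw": 0},
  {"travel": [0.092, 0.138, -0.05], "spin": -10, "jaw": 0},
  {"travel": [0.093, 0.14, -0.08], "spin": -10, "jaw": 0},
  {"travel": [0.093, 0.14, -0.105], "spin": -10, "jaw": 0},
  {"travel": [0.093, 0.14, -0.125], "spin": -10, "jaw": 0},
  {"travel": [0.093, 0.14, -0.135], "spin": -10, "jaw": 0},
  {"travel": [0.093, 0.14, -0.14], "spin": -10, "jaw": 0},
  {"travel": [0.093, 0.14, -0.14], "spin": -10, "jaw": 0},
])

```text
time_s: 3.4
ee_pos: [0.5568, -0.109, 0.1023]
eef_rot: [0.0, 0.96, -0.279, -0.0]
contact_force: [-0.5, 0.6, -0.9]
gripper_width: 0.0001
```

```bash
python3 - <<'E'
from h import *
s=r.state(); e=s['ee_pos']; print(e,s['gripper_width'])
c=r.camera('scene'); W=cloud(c)
m=(np.hypot(W[...,0]-e[0],W[...,1]-e[1])<.03)&(W[...,2]>.045)&(W[...,2]<.3)
# exclude flag region
print(np.percentile(W[m][:,2],[0,1,3,10]))
q=np.array([e-[0,0,.011],e-[0,0,.024]]); print(proj(c,q))
o=c['img']; 
for u in proj(c,q): cv2.circle(o,tuple(int(x) for x in u),1,(255,0,0),-1)
save('s1',cv2.resize(o[60:260,150:410],None,fx=3,fy=3))
E
```

```text
[ 0.55683658 -0.10903617  0.1023164 ] 6.488375168267011e-05
[0.09057945 0.0923777  0.09737061 0.10585312]
[[217.52474368 157.88362635]
 [218.41812084 163.3785413 ]]
```

View pics/s1.png

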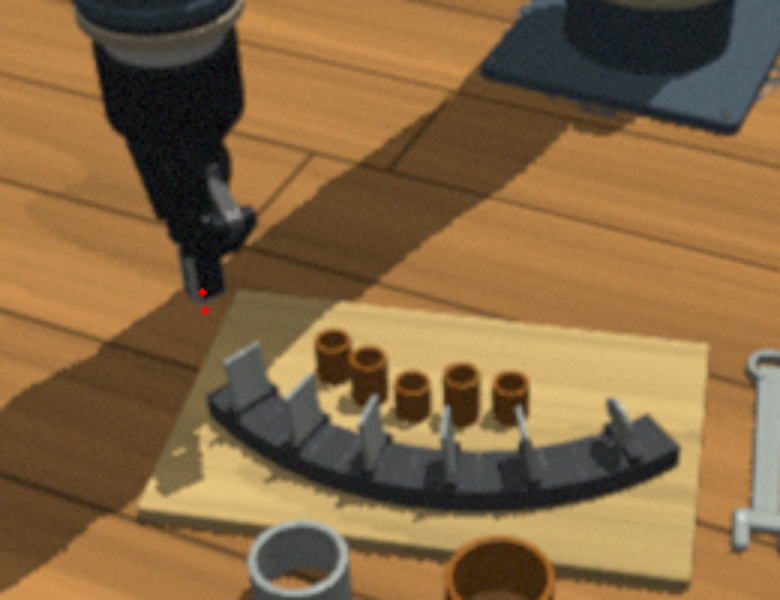

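```bash
python3 - <<'E'
from h import *
p=(.5845,.0474,.2315)
for q in range(-40,205,8):
    a=(q-122)/200; w=S2W(p,np.array([-.2+.2*np.cos(a),.2*np.sin(a),0]))
    print(q,np.round(w[:2]-[.5567,-.1081],3),round(np.degrees(a+p[2])+90-56.9,1))
E
```

```text
-40 [0.001 0.   ] -0.0
-32 [0.005 0.007] 2.2
-24 [0.009 0.014] 4.5
-16 [0.012 0.021] 6.8
-8 [0.016 0.028] 9.1
0 [0.019 0.036] 11.4
8 [0.022 0.043] 13.7
16 [0.024 0.051] 16.0
24 [0.026 0.058] 18.3
32 [0.028 0.066] 20.6
40 [0.03  0.074] 22.9
48 [0.031 0.082] 25.2
56 [0.032 0.09 ] 27.5
64 [0.033 0.098] 29.7
72 [0.033 0.106] 32.0
80 [0.033 0.114] 34.3
88 [0.033 0.122] 36.6
96 [0.032 0.13 ] 38.9
104 [0.031 0.138] 41.2
112 [0.03  0.146] 43.5
120 [0.028 0.154] 45.8
128 [0.026 0.161] 48.1
136 [0.024 0.169] 50.4
144 [0.022 0.177] 52.7
152 [0.019 0.184] 55.0
160 [0.016 0.191] 57.3
168 [0.012 0.199] 59.5
176 [0.009 0.206] 61.8
184 [0.005 0.213] 64.1
192 [0.    0.219] 66.4
200 [-0.004  0.226] 68.7
```

Emit:
arm_command([
  {"travel": [0, 0, -0.012], "spin": 0, "jaw": 0},
  {"travel": [0, 0, -0.025], "spin": 0, "jaw": 0},
  {"travel": [0, 0, -0.032], "spin": 0, "jaw": 0},
  {"travel": [0, 0, -0.034], "spin": 0, "jaw": 0},
  {"travel": [0, 0, -0.034], "spin": 0, "jaw": 0},
])

```text
time_s: 3.95
ee_pos: [0.5566, -0.1084, 0.0677]
eef_rot: [0.0, 0.96, -0.279, -0.0]
contact_force: [1.0, 0.9, -0.6]
gripper_width: 0.0001
```

Emit:
arm_command([
  {"travel": [0.005, 0.007, 0], "spin": 2, "jaw": 0},
  {"travel": [0.009, 0.014, 0], "spin": 4, "jaw": 0},
  {"travel": [0.012, 0.021, 0], "spin": 7, "jaw": 0},
  {"travel": [0.016, 0.028, 0], "spin": 9, "jaw": 0},
  {"travel": [0.019, 0.036, 0], "spin": 11, "jaw": 0},
  {"travel": [0.022, 0.043, 0], "spin": 13, "jaw": 0},
  {"travel": [0.022, 0.043, 0], "spin": 13, "jaw": 0},
  {"travel": [0.022, 0.043, 0], "spin": 13, "jaw": 0},
])

```text
time_s: 4.75
ee_pos: [0.5788, -0.0654, 0.0683]
eef_rot: [0.0, 0.986, -0.169, -0.0]
contact_force: [0.0, 0.3, -0.1]
gripper_width: 0.0002
```

```bash
python3 - <<'E'
from h import *
print(r.state()['ee_pos'])
c=r.camera('scene')
save('s2',cv2.resize(c['img'][90:290,170:430],None,fx=3,fy=3))
E
```

```text
[ 0.57878208 -0.06544633  0.06826039]
```

View pics/s2.png

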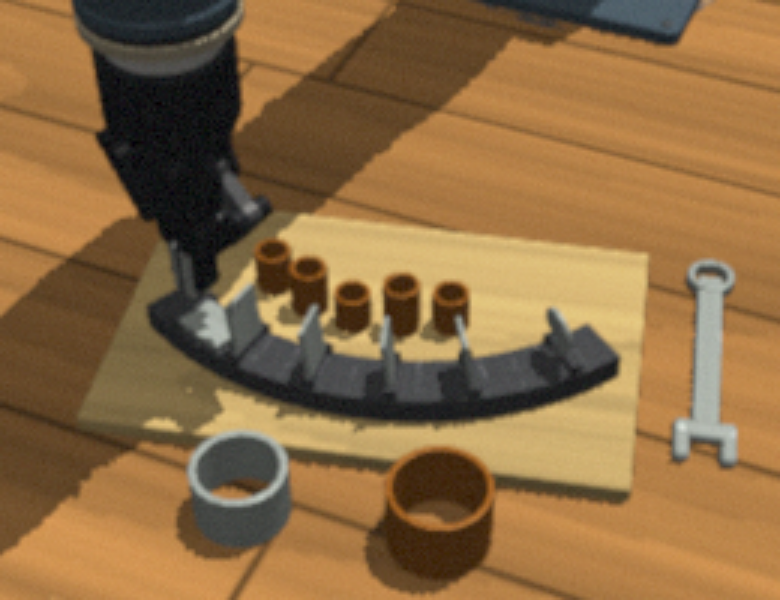

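Emit:
arm_command([
  {"travel": [0.002, 0.008, 0], "spin": 2, "jaw": 0},
  {"travel": [0.004, 0.015, 0], "spin": 5, "jaw": 0},
  {"travel": [0.006, 0.023, 0], "spin": 7, "jaw": 0},
  {"travel": [0.008, 0.031, 0], "spin": 9, "jaw": 0},
  {"travel": [0.009, 0.039, 0], "spin": 12, "jaw": 0},
  {"travel": [0.01, 0.046, 0], "spin": 14, "jaw": 0},
  {"travel": [0.01, 0.046, 0], "spin": 14, "jaw": 0},
  {"travel": [0.01, 0.046, 0], "spin": 14, "jaw": 0},
])

```text
time_s: 5.6
ee_pos: [0.5888, -0.0195, 0.0683]
eef_rot: [0.0, 0.999, -0.047, -0.0]
contact_force: [-0.0, -0.2, -0.5]
gripper_width: -0.0006
```

Emit:
arm_command([
  {"travel": [0.001, 0.009, 0], "spin": 2, "jaw": 0},
  {"travel": [0.001, 0.017, 0], "spin": 4, "jaw": 0},
  {"travel": [0.001, 0.025, 0], "spin": 7, "jaw": 0},
  {"travel": [0.001, 0.033, 0], "spin": 9, "jaw": 0},
  {"travel": [0.0, 0.041, 0], "spin": 11, "jaw": 0},
  {"travel": [-0.001, 0.046, 0], "spin": 13, "jaw": 0},
  {"travel": [-0.001, 0.046, 0], "spin": 13, "jaw": 0},
  {"travel": [-0.001, 0.046, 0], "spin": 13, "jaw": 0},
])

```text
time_s: 6.4
ee_pos: [0.5878, 0.0263, 0.0683]
eef_rot: [0.0, 0.998, 0.066, -0.0]
contact_force: [0.4, -0.0, 0.4]
gripper_width: 0.0001
```

```bash
python3 - <<'E'
from h import *
print(r.state()['ee_pos'])
c=r.camera('scene')
save('s3',cv2.resize(c['img'][90:290,170:430],None,fx=3,fy=3))
E
```

```text
[0.58781233 0.02631861 0.06828888]
```

View pics/s3.png

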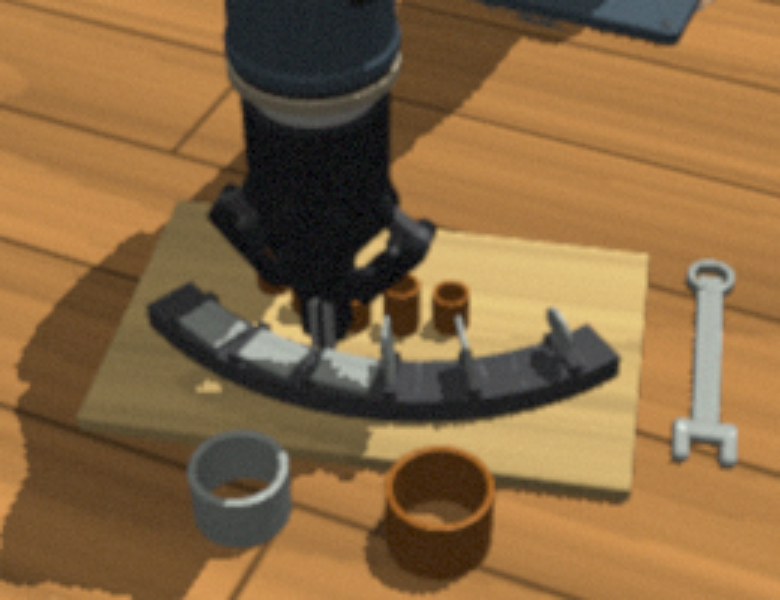

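```bash
python3 - <<'E'
from h import *
e=r.state()['ee_pos']; t=np.radians(97.5); d=np.array([np.cos(t),np.sin(t)])
for n in('scene','top'):
    c=r.camera(n); W=cloud(c); v=(W[...,:2]-e[:2])@d
    b=(c['img'].max(-1)<70)&(c['depth']>0)&(np.hypot(*(np.moveaxis(W[...,:2],-1,0)-e[:2,None,None]))<.08)
    for z in np.arange(.05,.17,.01):
        k=b&(abs(W[...,2]-z)<.005)
        if k.sum()>3: print(n,round(z,3),k.sum(),np.round(np.percentile(v[k],[2,98,100]),3))
E
```

```text
scene 0.05 5 [0.03 0.04 0.04]
scene 0.06 6 [-0.002  0.004  0.004]
scene 0.07 51 [-0.01   0.015  0.016]
scene 0.08 67 [-0.012  0.016  0.016]
scene 0.09 45 [-0.011  0.015  0.016]
scene 0.1 94 [-0.025  0.027  0.03 ]
scene 0.11 250 [-0.033  0.033  0.039]
scene 0.12 169 [-0.039  0.045  0.048]
scene 0.13 240 [-0.046  0.051  0.053]
scene 0.14 252 [-0.054  0.056  0.06 ]
scene 0.15 348 [-0.057  0.061  0.063]
scene 0.16 307 [-0.044  0.046  0.052]
top 0.11 15 [0.023 0.032 0.032]
top 0.12 21 [0.026 0.043 0.044]
top 0.13 32 [0.034 0.048 0.049]
top 0.14 29 [0.041 0.058 0.062]
top 0.15 70 [0.043 0.061 0.062]
top 0.16 11 [0.034 0.046 0.046]
```

Emit:
arm_command([
  {"travel": [-0.001, 0.008, 0], "spin": 2, "jaw": 0},
  {"travel": [-0.002, 0.016, 0], "spin": 4, "jaw": 0},
  {"travel": [-0.004, 0.023, 0], "spin": 7, "jaw": 0},
  {"travel": [-0.006, 0.031, 0], "spin": 9, "jaw": 0},
  {"travel": [-0.008, 0.039, 0], "spin": 11, "jaw": 0},
  {"travel": [-0.01, 0.044, 0], "spin": 13, "jaw": 0},
  {"travel": [-0.01, 0.044, 0], "spin": 13, "jaw": 0},
  {"travel": [-0.01, 0.044, 0], "spin": 13, "jaw": 0},
])

```text
time_s: 7.35
ee_pos: [0.5778, 0.0704, 0.0683]
eef_rot: [0.0, 0.984, 0.179, -0.0]
contact_force: [-0.5, 0.0, -0.3]
gripper_width: -0.0004
```

```bash
python3 - <<'E'
from h import *
print(r.state()['ee_pos'])
c=r.camera('scene')
save('s4',cv2.resize(c['img'][90:290,170:430],None,fx=3,fy=3))
E
```

```text
[0.57784279 0.07035151 0.0683013 ]
```

View pics/s4.png

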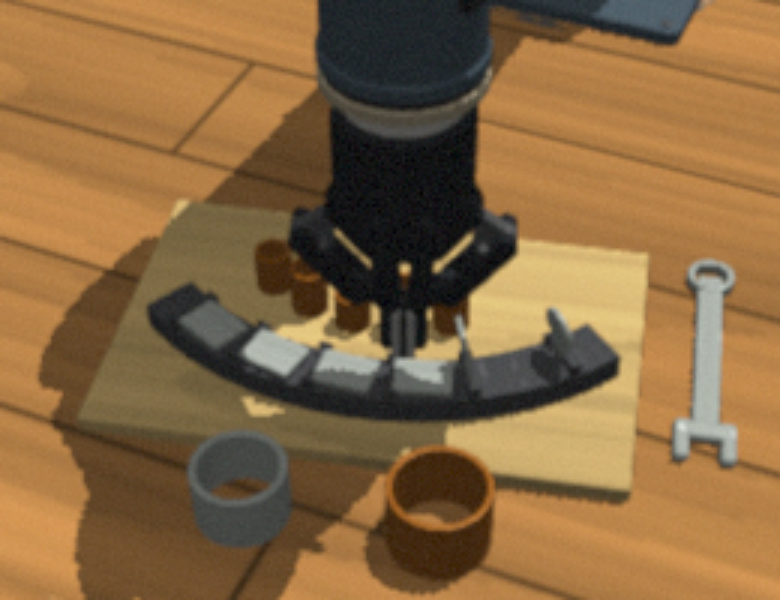

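Flags 1–4 are flat (flag 4 at about (420,378)), while flag 5 (460,345) and flag 6 (560,330) are still standing. Next is flag 5.

Emit:
arm_command([
  {"travel": [-0.003, 0.007, 0], "spin": 2, "jaw": 0},
  {"travel": [-0.006, 0.014, 0], "spin": 4, "jaw": 0},
  {"travel": [-0.01, 0.022, 0], "spin": 7, "jaw": 0},
  {"travel": [-0.013, 0.029, 0], "spin": 9, "jaw": 0},
  {"travel": [-0.017, 0.035, 0], "spin": 11, "jaw": 0},
  {"travel": [-0.02, 0.04, 0], "spin": 13, "jaw": 0},
  {"travel": [-0.02, 0.04, 0], "spin": 13, "jaw": 0},
  {"travel": [-0.02, 0.04, 0], "spin": 13, "jaw": 0},
])

```text
time_s: 8.2
ee_pos: [0.5579, 0.1104, 0.0683]
eef_rot: [0.0, 0.957, 0.289, -0.0]
contact_force: [0.0, -0.6, 0.5]
gripper_width: -0.0
```

Emit:
arm_command([
  {"travel": [0, 0, 0.01], "spin": 0, "jaw": 0},
  {"travel": [0, 0, 0.03], "spin": 0, "jaw": 0},
  {"travel": [0, -0.01, 0.06], "spin": 0, "jaw": 0},
  {"travel": [0, -0.04, 0.09], "spin": 0, "jaw": 0},
  {"travel": [0, -0.08, 0.12], "spin": 0, "jaw": 0},
  {"travel": [0, -0.12, 0.14], "spin": 0, "jaw": 0},
  {"travel": [0, -0.16, 0.15], "spin": 0, "jaw": 0},
  {"travel": [0, -0.2, 0.15], "spin": 0, "jaw": 0},
  {"travel": [0, -0.24, 0.15], "spin": 0, "jaw": 0},
  {"travel": [0, -0.27, 0.15], "spin": 0, "jaw": 0},
  {"travel": [0, -0.28, 0.15], "spin": 0, "jaw": 0},
  {"travel": [0, -0.28, 0.15], "spin": 0, "jaw": 0},
])

```text
time_s: 9.4
ee_pos: [0.5575, -0.1715, 0.2187]
eef_rot: [0.0, 0.958, 0.287, -0.0]
contact_force: [0.0, 1.0, -0.0]
gripper_width: -0.0
```

```bash
python3 - <<'E'
from h import *
print(r.state()['ee_pos'])
ims=[]
for n,(a,b,cc,d) in {'scene':(120,320,190,450),'top':(90,290,200,460)}.items():
    c=r.camera(n); c0=np.load(n+'0.npz')
    W=cloud(c)
    for t in('big_a_mid','big_b_mid','wrench_grip','stand','bush1_mid'):
        for o in r.trace(c,t)[:2]:print(n,t,round(o['confidence'],2),np.round(o['pixel']),np.round(np.median(W[o['mask']],0),3))
    save(n+'5',cv2.resize(c['img'][a:b,cc:d],None,fx=3,fy=3))
    # pixel difference of warm colours
    save(n+'5d',cv2.resize(cv2.absdiff(c['img'],c0['img'])[a:b,cc:d],None,fx=3,fy=3))
E
```

```text
[ 0.55747739 -0.17149573  0.2186858 ]
scene big_a_mid 0.7 [257. 312.] [0.661 0.128 0.027]
scene big_a_mid 0.24 [199. 239.] [ 0.583 -0.054  0.035]
scene big_b_mid 0.85 [250. 252.] [0.684 0.018 0.024]
scene big_b_mid 0.24 [198. 240.] [ 0.583 -0.052  0.035]
scene wrench_grip 0.91 [214. 405.] [0.472 0.233 0.006]
scene wrench_grip 0.23 [196. 288.] [0.534 0.017 0.029]
scene stand 0.79 [210. 301.] [0.558 0.051 0.012]
scene bush1_mid 0.51 [179. 261.] [ 0.521 -0.045  0.032]
top big_a_mid 0.6 [140. 283.] [0.658 0.127 0.032]
top big_b_mid 0.93 [126. 343.] [0.683 0.016 0.027]
top big_b_mid 0.56 [221. 313.] [0.507 0.076 0.038]
top wrench_grip 0.64 [254. 234.] [0.464 0.23  0.006]
top stand 0.65 [214. 332.] [0.523 0.037 0.011]
```

View pics/scene5.png

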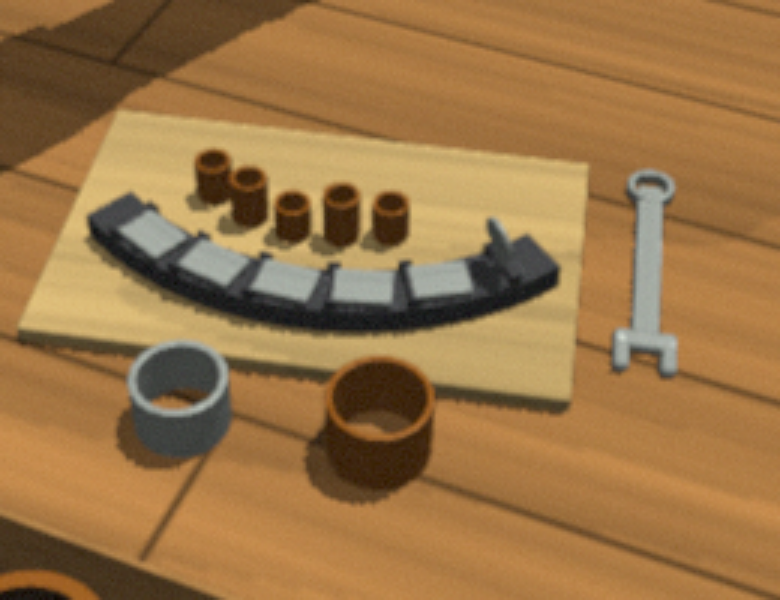

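View pics/top5d.png

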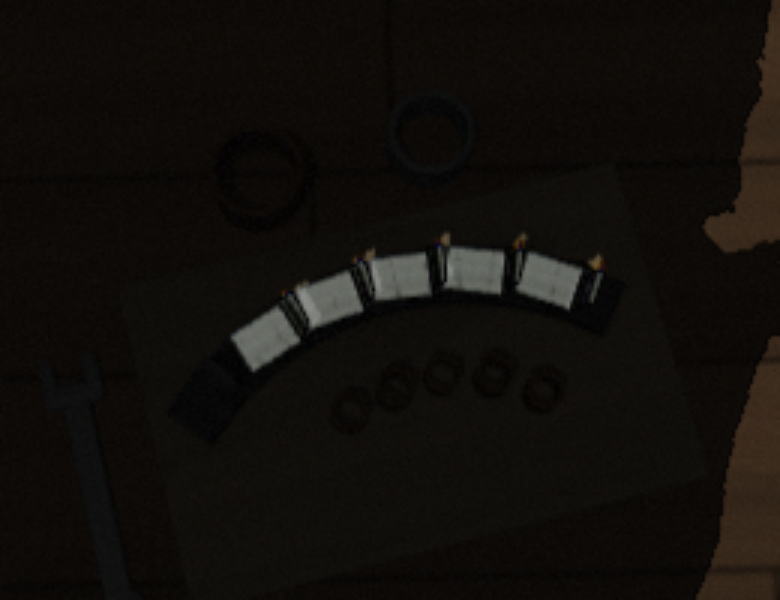

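All five rectangular flags lie flat, and flag 6 (zoomed 500,250) still leans back. The difference image shows only the five flags changed, apart from the arm's shadow.

```bash
python3 -c "
from rig import r
print(r.close_job())"
```

```text
the job is handed in; nothing more can be done
None
```

I ran the shut fingertips along the arc about 57 mm above the table, and flags 1 to 5 tipped flat. I stopped about 50 mm short of flag 6's hinge, raised the arm clear and handed the job in at about 9.5 s.

- **Flags:** The last pictures show flags 1–5 flat and the round-headed flag 6 still leaning back. Pictures during the run showed flag 1 going down first, then 4 and 5 in turn. I took none between flags 2 and 3, but I stopped after each flag, so they should be in order too.
- **Stand and loose parts:** The top-view difference from the start picture shows only the five flags and the arm's shadow changed. Before-and-after positions of the stand, both rings, one bushing and the middle of the wrench mostly agree within 3 mm.
- **Disagreement:** The scene camera put the wrench and the stand 6–7 mm from their first readings. The top camera saw neither move, so I take these as detection error.
- **Force:** The wrist force read about 1 N or less at the end of every move during the stroke. I did not record it within moves.

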